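Stand the right marker in the free pen pot

TASK

One of the two pen pots already holds a triangular pencil and the other is empty: put away the marker that suits the empty pot, standing on end in it all the way down - the long marker if the tall pot is empty, the short marker if the low pot is empty. Either end of the marker may be up. Leave the other marker lying on the steel tray, the pencil in its pot, and the cube puzzle where it is.

Things in the scene. Friction and masses are not known exactly. Their poses are not given: they have to be found in the camera images.
- long_marker: long felt marker with a square body, 170 mm long, 15 x 15 mm in section, about 30 g, black with a white cap at its +x end; origin at its centre, x along its length. Starts lying level across the tray's two rails, its underside 30 mm above the desk.
- short_marker: short felt marker of the same section and look, 95 mm long, 15 x 15 mm in section, about 20 g; origin at its centre, x along its length. Starts lying level across the tray's two rails, its underside 30 mm above the desk, 110 mm beside the long one (on either side).
- tray: stainless steel pen tray fixed to the desk, base 110 (x) x 170 (y) x 4 mm; two upright rails along y, 4 mm thick, at x = -36 and +36 mm, tops 30 mm above the desk; markers lie across them at y = -55 and +55 mm, kept between nubs 3 mm high. Between the rails there is 68 mm free. Origin under the centre of the base.
- tall_pot: tall narrow round metal pot, fixed to the desk: outer diameter 32 mm, inner diameter 25 mm, mouth 95 mm above the desk, inner floor 5 mm above the desk; foot disc 60 mm across, 4 mm thick. Origin on its axis at desk level, z up.
- low_pot: low narrow round metal pot, fixed to the desk: same diameters (32 outer, 25 inner) and foot, mouth 40 mm above the desk, inner floor 5 mm above the desk. Origin on its axis at desk level, z up. The two pots stand at least 130 mm apart, either one on the left.
- tall_pot_mouth (a point): centre of the tall pot's mouth
- low_pot_mouth (a point): centre of the low pot's mouth
- stored_pencil: thick wooden triangular pencil, 135 mm long, 13 mm wide sides, standing point up in one of the two pots (which one differs from start to start) and sticking out of it; origin at the centre of its lower end, z along its length. The pot without it is empty.
- cube_puzzle: wooden cube puzzle, 56 mm, loose on the desk; origin under its centre. Not to be disturbed. (A shut blue clip-top box, 190 x 116 x 67 mm, stands fixed beyond the tray.)
Mind the look-alikes: they are no part of the job. What is shaped like the tall_pot but brown or turquoise is not meant.

How it is judged:
By the outcome, as a careful person would: the job done as asked, in the order asked, and still so for the second after the job is handed in, with the robot touching nothing.
It also fails if it takes over 48 s, if anything falls off the work surface, if the arm or the gripper's body presses on something with over 40 N, if the wrist force passes 120 N, or if a joint passes its speed limit or range.

ROBOT

A 7-joint arm with a two-finger parallel gripper is mounted at the origin on the work surface. World frame = base frame: x ahead of the robot, y to its left, z up, the work surface at z = 0. Lengths are in m, angles in rad, forces in N, time in s.
With the tool pointing down it reaches from about 0.35 to 0.9 m from the base axis. Payload 19.9 kg.
Tool frame: the origin (TCP) lies between the finger pads; the fingertips stand 19 mm ahead of it and the grasp point (between the pads) is the TCP; z points along the fingers, y is the line along which they close (so a half turn about z gives the same grasp; the last joint's range is limited). The gripper opens to 94 mm and grips with 3 to 60 N. Pads are 16 mm wide; open, the fingers measure 119 mm over their backs; the gripper's body (75 mm by 177 mm) begins 78 mm behind the grasp point.
Start: joints at [-1.192, 0.417, -0.01, 1.614, 0.005, 1.111, -0.053], TCP at [0.255, 0.57, 0.224] pointing down, gripper open.
Joint ranges: [-2.81, 2.81], [-0.39, 2.02], [-1.27, 1.25], [0.06, 2.57], [-1.19, 4.33], [0.19, 2], [-2.82, 2.82]. Speed limits (rad/s): [1.89, 1.89, 2.39, 2.39, 3.01, 3.01, 3.01].

INTERFACE

Orientations are given as a 3x3 rotation matrix whose columns are the frame's x, y, z axes.
In Python, from rig import robot gives the robot as it stands. Calls block until the motion is done:
- robot.move_ptp(position, orientation): joint-space move of the TCP to a pose.
- robot.move_linear(position, velocity=0.15, frame=None, threshold=None): straight line of the TCP; frame=None keeps the orientation; velocity is the mean speed in m/s. With threshold (N) it stops when the force on the tool has changed by that much, and returns True; else False.
- robot.goto_joints(angles): joint-space move.
- robot.gripper_to(opening): finger opening in m; the grip force is fixed at half the most; returns when the fingers have stopped.
- robot.pause(seconds).
- robot.ik(position, orientation): joint angles nearest the present ones, or None.
- robot.get_state(): the state.
- robot.grab_frame(name): name is "side" or "top" or "wrist"; returns the picture (480x640x3 uint8, red, green, blue); there is no depth.
- robot.camera_info(name): a dict with "fx", "fy", "cx", "cy" (pixels), "rvec" (rotation vector, rad) and "tvec" (3), from world to camera coordinates, as OpenCV has them. Camera axes: x right, y down, z forward; pixel columns grow to the right and rows downward; lengths in m; the calibration is good to about 2 mm. A picture is of the moment at which its call begins: read the wrist's pose just before it. camera_info takes no time and is no camera call; for the wrist camera it gives the pose at the moment of the call.
A pose or a line that the arm cannot do raises robot.PlanningError and nothing moves.
- robot.sign_off(): hands the job in; it is judged then, once.
The state is a dict: "time": time; "qpos": joint angles; "joint_vel": joint speeds; "effort": joint torques, N m; "ee_pos": TCP position; "tool_rot": TCP orientation; "force": force on the tool from outside, world axes, zero at the start; "moment": the same for the moment, N m; "opening": finger opening in m; "grasp_force": force on a finger pad.
Only numpy, scipy, OpenCV 4.12 (cv2) and the standard library are available. Lean on these libraries where they do the work, as an engineer would, in place of code of your own. Each camera call takes 0.05 s, during which the arm holds its last target. There are 200 camera calls.

## Working session

There is one attempt and no reset: what is moved stays moved. The work goes in short steps, each a Python script; the robot and the scene stay as the last script left them, time stands still between calls to the robot, and variables do not carry over. Pictures are saved under pics/ and viewed, at most 10 in all, crops included, and the job is handed in when it is done.

```bash
mkdir -p pics; ls
python3 - <<'E'
from rig import robot
import cv2
for n in ("top","side"):
    cv2.imwrite(f"pics/{n}0.png",robot.grab_frame(n)[:,:,::-1]); print(n,robot.camera_info(n))
s=robot.get_state();print(s["time"],s["tool_rot"],s["ee_pos"],s["opening"])
E
```

```text
pics
top {'fx': 503.5323698909281, 'fy': 503.5323698909281, 'cx': 321.68342648465017, 'cy': 238.58378412281613, 'rvec': array([ 2.18609776, -2.16282092,  0.17637221]), 'tvec': array([-0.07277066,  0.60928708,  0.78051202])}
side {'fx': 453.46733886854577, 'fy': 453.46733886854577, 'cx': 319.8444156161923, 'cy': 239.64166253490566, 'rvec': array([ 2.18295386, -0.38975404,  0.21644159]), 'tvec': array([-0.56531254,  0.17093782,  0.58150989])}
0.1 [[-9.12780839e-01  4.08449522e-01 -3.56764347e-04]
 [ 4.08449667e-01  9.12780267e-01 -1.02694393e-03]
 [-9.38073012e-05 -1.08309502e-03 -9.99999409e-01]] [0.25517331 0.57018834 0.22390062] 0.09424084224114139
```

View pics/top0.png

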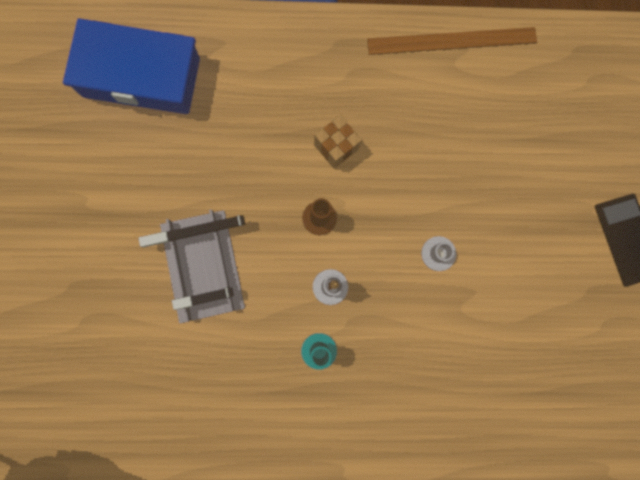

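View pics/side0.png

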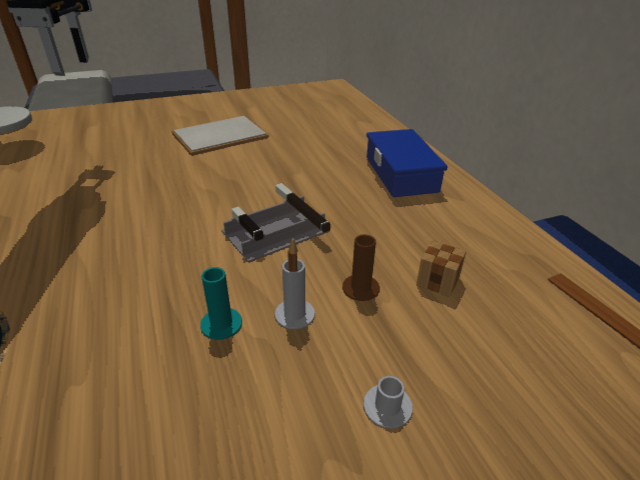

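The tall steel pot (top (331,287), side (294,300)) holds the pencil, so the low pot is empty and the short marker has to go in it.

- **Pot candidates:** the low steel pot at top (439,253) / side (389,400) is the target. The full tall steel pot, the brown pot at top (320,215) and the turquoise pot at top (319,352) are not.
- **Marker candidates:** the short one at top (200,298) is the target. The long one at top (192,232), the brown strip at (450,40) and the black calculator at (622,240) are not.

Next I measure both and check the choice in a close crop.

```bash
cat > h.py <<'E'
import numpy as np,cv2
from rig import robot
def cam(n):
    c=robot.camera_info(n);R=cv2.Rodrigues(c["rvec"])[0]
    K=np.array([[c["fx"],0,c["cx"]],[0,c["fy"],c["cy"]],[0,0,1]]);return K,R,np.ravel(c["tvec"])
def ray(C,uv):
    K,R,t=C;o=-R.T@t;d=R.T@np.linalg.inv(K)@np.array([*uv,1.]);return o,d/np.linalg.norm(d)
def onplane(C,uv,z):
    o,d=ray(C,uv);return o+d*(z-o[2])/d[2]
def proj(C,p):
    K,R,t=C;q=K@(R@np.asarray(p,float)+t);return q[:2]/q[2]
def tri(rs):
    A=sum(np.eye(3)-np.outer(d,d) for o,d in rs);b=sum((np.eye(3)-np.outer(d,d))@o for o,d in rs);return np.linalg.solve(A,b)
def blobs(mask,amin=30):
    n,l,s,c=cv2.connectedComponentsWithStats(mask.astype(np.uint8));return [(l==i,s[i],c[i]) for i in range(1,n) if s[i,4]>=amin]
E
python3 - <<'E'
from h import *
T,S=cam("top"),cam("side")
it=cv2.imread("pics/top0.png");is_=cv2.imread("pics/side0.png")
for nm,im,C,(x0,y0,x1,y1) in (("top",it,T,(415,230,465,280)),("side",is_,S,(355,365,425,435)),("topTall",it,T,(305,262,355,312))):
    hsv=cv2.cvtColor(im,cv2.COLOR_BGR2HSV);m=np.zeros(im.shape[:2],bool)
    m[y0:y1,x0:x1]=((hsv[...,1]<60)&(hsv[...,2]>60))[y0:y1,x0:x1]
    b=max(blobs(m),key=lambda b:b[1][4])
    cs,_=cv2.findContours(b[0].astype(np.uint8),cv2.RETR_EXTERNAL,cv2.CHAIN_APPROX_NONE)
    c=max(cs,key=len).reshape(-1,2)
    # foot: contour pts to plane z=.004, circle fit
    P=np.array([onplane(C,p,.004)[:2] for p in c]);k=np.ones(len(P),bool)
    for _ in range(6):
        A=np.c_[2*P[k],np.ones(k.sum())];s=np.linalg.lstsq(A,(P[k]**2).sum(1),rcond=None)[0]
        r=np.sqrt(s[2]+s[:2]@s[:2]);e=abs(np.hypot(*(P-s[:2]).T)-r);k=e<max(.0015,np.percentile(e,60))
    print(nm,"foot",s[:2],"r",r,"n",k.sum(),len(k),"mouth px", proj(C,[*s[:2],.04]))
hsv=cv2.cvtColor(it,cv2.COLOR_BGR2HSV)
m=np.zeros(it.shape[:2],bool);m[280:320,165:245]=(((hsv[...,2]>185)&(hsv[...,1]<60))|(hsv[...,2]<55))[280:320,165:245]
for b in blobs(m,20):
    r=cv2.minAreaRect(np.argwhere(b[0])[:,::-1].astype(np.float32));print("mk",b[1],r)
a=cv2.resize(it[270:330,160:250],None,fx=6,fy=6,interpolation=2)[:300]
c=cv2.resize(is_[360:440,345:435],None,fx=6,fy=6,interpolation=2)[:,:540]
d=cv2.resize(it[225:285,410:470],None,fx=4,fy=4,interpolation=2)
W=np.zeros((580,790,3),np.uint8);W[:300,:540]=a;W[:240,545:785]=d;W[300:580,:540]=c[:280];
cv2.imwrite("pics/crop1.png",W)
E
```

```text
top foot [ 0.59181232 -0.26723133] r 0.02868300901652178 n 95 95 mouth px [444.30071419 251.16860366]
side foot [ 0.59097324 -0.26840194] r 0.02955168267765581 n 107 141 mouth px [390.85642996 386.86119211]
topTall foot [ 0.53329042 -0.08214612] r 0.02872257223349543 n 98 98 mouth px [331.17941252 285.98333285]
mk [174 299  16   8  59] ((181.3529510498047, 302.4117736816406), (5.820855140686035, 14.55213737487793), 75.96376037597656)
```

View pics/crop1.png

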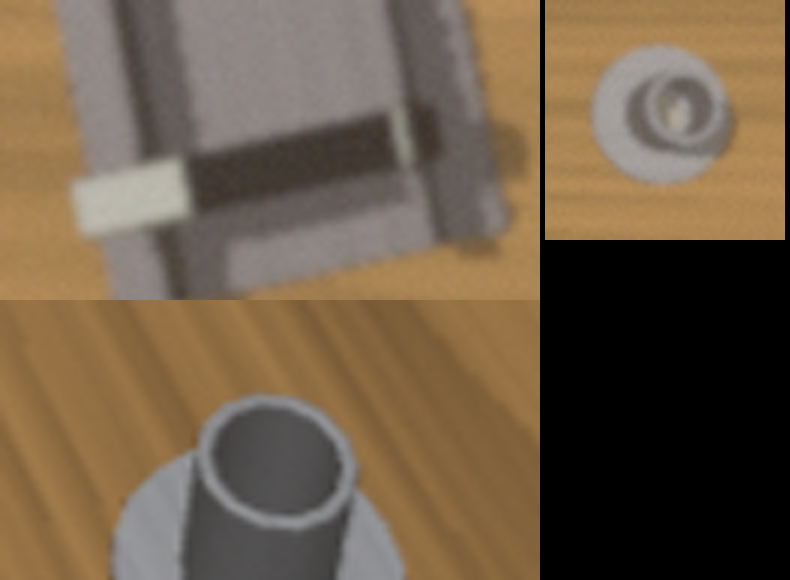

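The crop shows the short marker alone on the tray rails: white cap end at about top px (174,305), dark end at about (233,291). The low pot is empty, with its mouth at side px (391,387).

Run:
```python
from h import *
T=cam("top")
it=cv2.imread("pics/top0.png")
f=lambda x,y:(160+(x+.5)/6-.5,270+(y+.5)/6-.5)
A=onplane(T,f(83,209),.045);B=onplane(T,f(437,130),.045);St=onplane(T,f(402,137),.045);Cp=onplane(T,f(190,187),.045)
m=(B-A)/np.linalg.norm(B-A);print("A",A,"B",B,"len",np.linalg.norm(B-A),"m",m,"stripe",(St-A)@m,"cap",(Cp-A)@m)
print("cam top",-T[1].T@T[2])
c=(A+B)/2; 
pot=np.array([.5914,-.2678,0])
def tool(z,y):
    return np.c_[np.cross(y,z),y,z]
up=np.array([0,0,1.])
for sg in (1,-1):
  mm=m*sg;mm[2]=0;mm/=np.linalg.norm(mm)
  for al in (30,40,45,50,60):
    a=np.radians(al);z=-up*np.cos(a)-mm*np.sin(a);res=[]
    for ys in (1,-1):
      y=ys*np.cross(up,mm);R=tool(z,y);g=c+mm*.02;g[2]=.0375
      q=robot.ik(g,R);q2=robot.ik(g+up*.1,R)
      pl=[]
      for yaw in range(0,360,30):
        h=np.array([np.cos(np.radians(yaw)),np.sin(np.radians(yaw)),0])
        z2=h*np.cos(a)-up*np.sin(a);y2=ys*np.cross(up,-(-h))
        # rotation that takes mm->up, up->-h', with h'=h (tool z horizontal comp = +mm cos a rotated)
        y2=ys*np.cross(up,h)
        p=pot+up*.0725
        if robot.ik(p,tool(z2,y2)) is not None and robot.ik(p+up*.08,tool(z2,y2)) is not None: pl.append(yaw)
      print(sg,al,ys,q is not None,q2 is not None,pl)
```

```text
A [0.50189382 0.16649299 0.045     ] B [0.52333267 0.07485769 0.045     ] len 0.09410978615497395 m [ 0.22780682 -0.97370635  0.        ] stripe 0.08478320984049859 cap 0.028202695100928748
cam top [ 0.50817514 -0.03605635  0.85216389]
1 30 1 True True [0, 30, 60, 90, 210, 240, 270, 300, 330]
1 30 -1 True True [0, 30, 60, 90, 210, 240, 270, 300, 330]
1 40 1 True True [0, 30, 60, 90, 120, 180, 210, 240, 270, 300, 330]
1 40 -1 True True [0, 30, 60, 90, 120, 180, 210, 240, 270, 300, 330]
1 45 1 True True [0, 30, 60, 90, 120, 150, 180, 210, 240, 270, 300, 330]
1 45 -1 True True [0, 30, 60, 90, 120, 150, 180, 210, 240, 270, 300, 330]
1 50 1 True True [0, 30, 60, 90, 120, 150, 180, 210, 240, 270, 300, 330]
1 50 -1 True True [0, 30, 60, 90, 120, 150, 180, 210, 240, 270, 300]
1 60 1 True True [0, 30, 60, 90, 120, 150, 180, 210, 240, 270, 300, 330]
1 60 -1 True True [0, 30, 60, 90, 120, 150, 180, 210, 240, 270, 300]
-1 30 1 True True [0, 30, 60, 90, 210, 240, 270, 300, 330]
-1 30 -1 True True [0, 30, 60, 90, 210, 240, 270, 300, 330]
-1 40 1 True True [0, 30, 60, 90, 120, 180, 210, 240, 270, 300, 330]
-1 40 -1 True True [0, 30, 60, 90, 120, 180, 210, 240, 270, 300, 330]
-1 45 1 True True [0, 30, 60, 90, 120, 150, 180, 210, 240, 270, 300, 330]
-1 45 -1 True True [0, 30, 60, 90, 120, 150, 180, 210, 240, 270, 300, 330]
-1 50 1 True True [0, 30, 60, 90, 120, 150, 180, 210, 240, 270, 300, 330]
-1 50 -1 True True [0, 30, 60, 90, 120, 150, 180, 210, 240, 270, 300]
-1 60 1 True True [0, 30, 60, 90, 120, 150, 180, 210, 240, 270, 300, 330]
-1 60 -1 True True [0, 30, 60, 90, 120, 150, 180, 210, 240, 270, 300]
```

```bash
cat >> h.py <<'E'
up=np.array([0,0,1.]);AL=np.radians(45)
tool=lambda z,y:np.c_[np.cross(y,z),y,z]
mm=np.array([-.22781,.97371,0]);mc=np.array([.51261,.12068,.0375])
POT=np.array([.5914,-.2678,0])
def Rpick(ys):return tool(-up*np.cos(AL)-mm*np.sin(AL),ys*np.cross(up,mm))
def Rplace(ys,yaw):
    h=np.array([np.cos(np.radians(yaw)),np.sin(np.radians(yaw)),0]);return tool(h*np.cos(AL)-up*np.sin(AL),ys*np.cross(up,h))
E
python3 - <<'E'
from h import *
S=cam("side");print("side cam",-S[1].T@S[2])
g=mc+mm*.02
q0=np.array(robot.get_state()["qpos"])
for ys in (1,-1):
    q=np.array(robot.ik(g+up*.1,Rpick(ys)));print(ys,q.round(2),abs(q-q0).max().round(2))
    for yaw in (-30,-15,0,15,30,60,90):
        p=robot.ik(POT+up*.15,Rplace(ys,yaw))
        if p is not None: print("  ",yaw,np.round(p,2),abs(np.array(p)-q).max().round(2))
E
```

```text
side cam [ 0.39320239 -0.53870982  0.49207252]
1 [-0.57  0.57 -0.19  1.85  0.8   1.32  2.17] 2.22
   -30 [ 0.78  0.39 -0.55  2.2   2.11  0.37 -0.61] 2.78
   -15 [ 1.2   0.49 -0.89  2.19  2.29  0.25 -0.39] 2.56
   0 [ 1.52  0.74 -1.21  2.12  1.65  0.22  0.67] 2.08
   15 [ 1.49  0.71 -1.08  2.03 -0.03  0.21  2.56] 2.06
   30 [ 0.71  0.5  -0.01  1.92 -1.17  0.8  -2.59] 4.76
   60 [ 0.35  0.74  0.53  1.64 -1.12  1.41 -2.32] 4.49
   90 [ 0.17  1.03  0.9   1.33 -1.13  1.89 -1.98] 4.15
-1 [-1.12  0.63  0.53  1.87  0.46  1.1  -0.69] 0.64
   -30 [ 0.37  0.34 -0.08  2.21  2.37  0.25  2.19] 2.88
   -15 [ 1.06  0.43 -0.72  2.19  2.56  0.2   2.43] 3.12
   0 [ 1.52  0.74 -1.21  2.12  1.65  0.22 -2.47] 2.64
   15 [ 1.1   0.49 -0.54  2.04 -1.15  0.4   0.39] 2.22
   30 [ 0.71  0.5  -0.01  1.92 -1.17  0.8   0.55] 1.83
   60 [ 0.36  0.73  0.52  1.63 -1.11  1.4   0.82] 1.57
   90 [ 0.18  1.03  0.89  1.33 -1.12  1.88  1.16] 1.85
```

Run:
```python
from h import *
g=mc+mm*.02;R=Rpick(-1)
robot.gripper_to(.06)
robot.move_ptp(g+up*.09,R)
print("thr",robot.move_linear(g+up*0,velocity=.1,threshold=8))
robot.gripper_to(0.0)
s=robot.get_state();print(s["opening"],s["grasp_force"],s["ee_pos"]-g,s["time"],s["force"])
robot.move_linear(g+up*.12,velocity=.15)
s=robot.get_state();print(s["opening"],s["grasp_force"],s["time"],s["force"])
q=s["qpos"]
for yaw in (90,105,120,135,150):
  for z in (.0725,.16):
    p=robot.ik(POT+up*z,Rplace(-1,yaw))
    print(yaw,z,None if p is None else np.round(p,2))
cv2.imwrite("pics/w1.png",robot.grab_frame("wrist")[:,:,::-1])
```

```text
thr False
0.014852119653939424 29.996459484100342 [2.06043156e-05 1.03376955e-05 1.73241720e-05] 4.45 [ 0.10295405 -0.24701354  0.34260391]
0.014647876829134173 29.9959596991539 5.4 [-0.6344973  -0.11642112 -0.29711179]
90 0.0725 [ 0.48  0.95  0.3   1.33 -0.8   1.55  1.02]
90 0.16 [ 0.25  0.95  0.73  1.32 -1.02  1.81  1.1 ]
105 0.0725 [ 0.42  1.03  0.35  1.19 -0.71  1.7   1.15]
105 0.16 [ 0.24  1.02  0.73  1.18 -0.92  1.92  1.24]
120 0.0725 [ 0.36  1.09  0.38  1.07 -0.61  1.81  1.3 ]
120 0.16 [ 0.63  0.97 -0.19  1.03 -0.25  1.83  1.01]
135 0.0725 [ 0.35  1.12  0.29  0.97 -0.42  1.86  1.42]
135 0.16 [ 0.29  1.05  0.45  0.96 -0.5   2.    1.46]
150 0.0725 [ 0.32  1.13  0.23  0.93 -0.23  1.89  1.57]
150 0.16 [ 0.31  1.04  0.24  0.9  -0.23  2.    1.56]
```

View pics/w1.png

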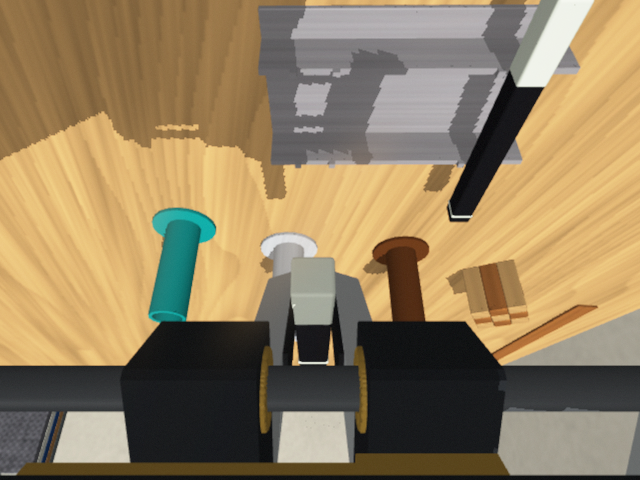

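The marker is held (opening 14.8 mm, 30 N); the wrist view shows it upright between the pads at about (313,300). Next I carry it over the low pot and look again.

Run:
```python
from h import *
g=mc+mm*.02
robot.move_linear(g+up*.25,velocity=.25)
R=Rplace(-1,105)
robot.move_ptp(POT+up*.27,R)
robot.move_linear(POT+up*.13,velocity=.15)
robot.pause(.3)
s=robot.get_state();print(s["opening"],s["grasp_force"],s["time"],s["ee_pos"]-POT,abs(s["tool_rot"]-R).max(),np.round(s["qpos"],2))
t=robot.grab_frame("top")[:,:,::-1];d=robot.grab_frame("side")[:,:,::-1]
cv2.imwrite("pics/t2.png",t);cv2.imwrite("pics/s2.png",d)
W=np.zeros((480,790,3),np.uint8)
W[:,:390]=cv2.resize(t[190:310,395:493],(390,480),interpolation=2);W[:,400:]=cv2.resize(d[240:440,310:473],(390,480),interpolation=2)
cv2.imwrite("pics/c2.png",W)
```

```text
0.014739821972653193 29.99610811471939 9.7583 [ 1.07515969e-04 -1.07025629e-04  1.30431054e-01] 0.0004616624353679357 [ 0.42  0.95  0.34  1.18 -0.68  1.76  1.11]
```

View pics/c2.png

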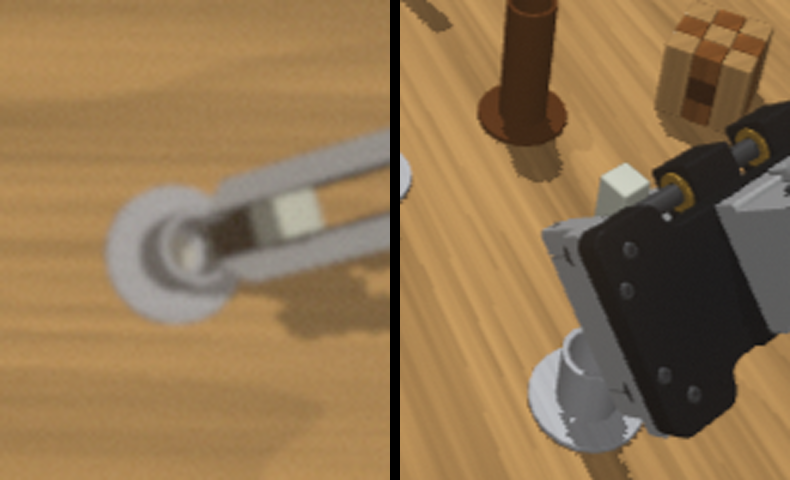

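Run:
```python
from h import *
T=cam("top");S=cam("side");tcp=robot.get_state()["ee_pos"]
t=cv2.imread("pics/t2.png").astype(int);hs=cv2.cvtColor(t.astype(np.uint8),cv2.COLOR_BGR2HSV)
m=np.zeros(t.shape[:2],bool);m[232:255,455:480]=((hs[...,2]>160)&(hs[...,1]<50))[232:255,455:480]
for b in blobs(m,8):print("top cap",b[1],b[2],onplane(T,b[2],tcp[2]+.0275)-tcp)
d=cv2.imread("pics/s2.png");hs2=cv2.cvtColor(d,cv2.COLOR_BGR2HSV)
m=np.zeros(t.shape[:2],bool);m[300:340,388:420]=((hs2[...,2]>205)&(hs2[...,1]<40))[300:340,388:420]
for b in blobs(m,8):print("side cap",b[1],b[2],onplane(S,b[2],tcp[2]+.0275)-tcp)
print("proj top end",proj(T,tcp+up*.0275),proj(S,tcp+up*.0275))
# low pot mouth in side0: rim (dark interior) blob
s0=cv2.imread("pics/side0.png");h0=cv2.cvtColor(s0,cv2.COLOR_BGR2HSV)
W=np.zeros((560,790,3),np.uint8)
W[:,:395]=cv2.resize(t.astype(np.uint8)[225:281,440:480][:,:],(395,560),interpolation=0)
W[:,400:]=cv2.resize(it if False else cv2.imread("pics/top0.png")[233:273,425:453],(390,560),interpolation=0)
cv2.imwrite("pics/c3.png",W)
g=cv2.cvtColor(s0,cv2.COLOR_BGR2GRAY);m=np.zeros(g.shape,bool);m[372:402,372:410]=(g<95)[372:402,372:410]
# rim: fit ellipse to bright rim via interior+rim from crop pixels
rim=np.zeros(g.shape,np.uint8);rim[374:404,374:408]=((g>115)&(h0[...,1]<60))[374:404,374:408]
print(g[374:402:2,376:408:2])
```

```text
top cap [464 238  12  11  95] [469.38947368 242.78947368] [ 0.00051252 -0.00174138  0.0275    ]
side cap [396 311  14  10  66] [402.36363636 315.33333333] [-0.00103626  0.00063603  0.0275    ]
proj top end [468.17468477 243.13606386] [403.57250315 315.51064668]
[[117 119 120 119 112 110 115 119 123 114 114 118 114 104  99 111]
 [113 118 117 120 120 131 136 137 135 126 114 114 118 111 100 104]
 [105 117 119 135 120  92  81  85  90 123 145 126 117 116 106  99]
 [101 114 139 109  70  74  77  80  82  82  86 138 126 120 113 103]
 [103 123 124  67  72  74  78  80  83  81  81  79 140 126 118 108]
 [106 133 100  67  72  76  79  81  82  81  81  77  78 140 118 116]
 [145 130  97  68  73  75  79  81  83  83  80  77  71 135 120 119]
 [134 109 122  69  75  77  80  81  83  81  80  75  70 130 115 115]
 [124  77 146  85  75  79  81  82  83  81  78  73  69 135 104 114]
 [112  69 105 138  84  79  81  83  82  80  77  73  99 138 135 117]
 [101  70  73 110 145 109  80  82  82  80  77 102 138  86 138 144]
 [ 90  72  75  79  87 124 142 134 134 132 138 130  89  65 142 148]
 [ 76  72  75  78  81  82  87  88  91 103  83  73  70  91 144 143]
 [ 70  73  78  80  81  82  82  80  79  80  76  71  68 122 146 142]]
```

View pics/c3.png

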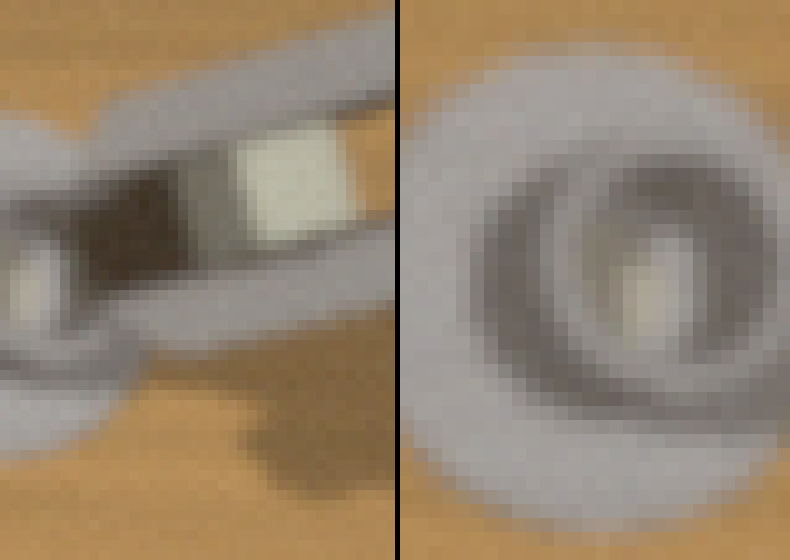

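Run:
```python
from h import *
c=np.array([.5917,-.2673,0])
C=[(0,0)]+[(.0018*np.cos(a),.0018*np.sin(a)) for a in np.radians([90,270,0,180])]+[(.003*np.cos(a),.003*np.sin(a)) for a in np.radians([90,270,45,225,135,315,0,180])]
robot.move_linear(c+up*.112,velocity=.1)
for dx,dy in C:
    p=c+np.array([dx,dy,0])
    robot.move_linear(p+up*.112,velocity=.05)
    hit=robot.move_linear(p+up*.0715,velocity=.04,threshold=6)
    s=robot.get_state();print((dx,dy),hit,s["ee_pos"]-p,s["force"].round(1),s["moment"].round(2),round(s["time"],2),s["opening"])
    if s["ee_pos"][2]<.092 or s["time"]>22: break
```

```text
(0, 0) False [ 1.05092604e-04 -7.04924031e-05  7.17746123e-02] [-0.1 -0.1 -0.8] [-0.68 -0.07  0.04] 11.61 0.014580577483717282
```

It went in without contact. Next I feel for the floor, release, and back off along the tool axis.

Run:
```python
from h import *
s=robot.get_state();p=s["ee_pos"].copy()
hit=robot.move_linear(p-up*.008,velocity=.02,threshold=5)
s=robot.get_state();print(hit,s["ee_pos"]-p,s["force"].round(1),s["time"])
robot.gripper_to(.04)
robot.pause(.3)
z=s["tool_rot"][:,2]
robot.move_linear(s["ee_pos"]-z*.12,velocity=.1)
q=robot.get_state()["ee_pos"]
robot.move_linear(q+up*.1+np.array([.0,-.05,0]),velocity=.2)
robot.pause(.5);print(robot.get_state()["time"])
t=robot.grab_frame("top")[:,:,::-1];d=robot.grab_frame("side")[:,:,::-1]
cv2.imwrite("pics/t4.png",t);cv2.imwrite("pics/s4.png",d)
W=np.zeros((480,790,3),np.uint8)
W[:,:390]=cv2.resize(t[190:310,395:493],(390,480),interpolation=2);W[:,400:]=cv2.resize(d[240:440,310:473],(390,480),interpolation=2)
cv2.imwrite("pics/c4.png",W)
```

```text
True [ 2.07875062e-04  9.98169545e-06 -2.79724744e-03] [ 0.9 -0.4  6.9] 11.8833Traceback (most recent call last):
  File "<stdin>", line 10, in <module>
rig.PlanningError: the arm cannot follow that straight line within its joint ranges
```

Run:
```python
from h import *
robot.pause(.5);s=robot.get_state();print(s["time"],s["ee_pos"],s["opening"])
t=robot.grab_frame("top")[:,:,::-1];d=robot.grab_frame("side")[:,:,::-1]
W=np.zeros((600,800,3),np.uint8)
W[:280,:395]=cv2.resize(t[130:350,120:430],(395,280));W[300:,:395]=cv2.resize(t[200:300,400:532],(395,300),interpolation=2);W[:,400:]=cv2.resize(d[150:450,220:420],(400,600),interpolation=2)
cv2.imwrite("pics/c4.png",W)
```

```text
14.6333 [ 0.61390987 -0.34931224  0.15379374] 0.0397757422044089
```

View pics/c4.png

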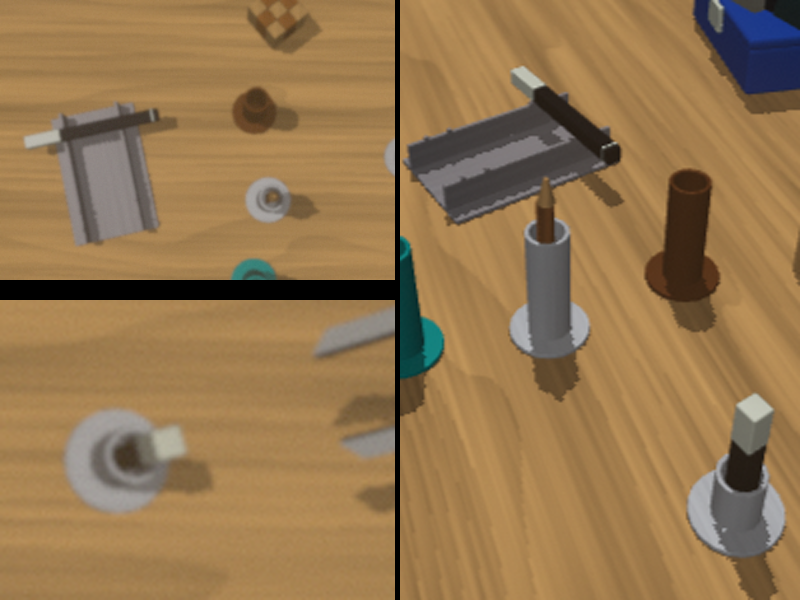

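The short marker stands in the low pot, cap up, in the side crop at (745,440). The long marker is still on the tray, the pencil is in the tall pot, and the gripper is clear.

```bash
python3 -c "
from rig import robot
print(robot.sign_off())"
```

```text
the job is handed in; nothing more can be done
None
```

The short marker is standing cap up, all the way down in the empty low pot; the long marker, pencil and cube were left alone, and I handed the job in at about 15 s of the 48 s limit (the hand-in returned no verdict).

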